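Sort the bench leftovers into the organiser trays

ROBOT

A 6-joint arm with a two-finger parallel gripper is mounted at the origin on a cart in front of the work surface, level with it; the furniture and walls round the work are solid. World frame = base frame: x ahead of the robot, y to its left, z up, the work surface at z = 0. Lengths are in mm, angles in rad, forces in N, time in s.
With the tool pointing down it reaches from about 275 to 1000 mm from the base axis. Payload 8.4 kg.
Tool frame: the origin (TCP) lies on the mounting face of the last link; the fingertips stand 173 mm ahead of it and the grasp point (between the pads) lies 155 mm ahead of it; z points along the fingers, y is the line along which they close (so a half turn about z gives the same grasp; the last joint's range is limited). The gripper opens to 85 mm and grips with 20 to 120 N. Pads are 22 mm wide; open, the fingers measure 114 mm over their backs; the gripper's body (76 mm by 85 mm) begins 54 mm behind the grasp point. The pads swing forward as they close: fully open they stand 13 mm farther back than shut.
Start: joints at [-1.133, 0.353, 1.633, -0, 1.155, -0.002], TCP at [266.099, -565.527, 404.681] pointing down, gripper open.
Joint ranges: [-2.63, 2.63], [-0.92, 2.1], [0.06, 2.66], [-1.3, 4.44], [0, 2.69], [-3.02, 3.02]. Speed limits (rad/s): [2.22, 2.22, 2.79, 3.14, 3.14, 3.14].

INTERFACE

Orientations are given as [roll, pitch, yaw] about the fixed x, y, z axes, in that order (R = Rz(yaw) Ry(pitch) Rx(roll)).
In Python, from rig import r gives the robot as it stands.
- The arm moves only by the tool apply_moves, never from a script. Its argument "deltas" is a list of rows, each an object with "claw": the gripper command: -1 is fully open, 1 is shut, values between are in proportion; "delta_pos": the shift along the tool's x, y, z in cm, a list of three; "yaw": the turn about the tool's z in rad. In form: [{"claw": claw, "delta_pos": [tx, ty, tz], "yaw": yaw}, ...]. A call has 1 to 8 rows; each row shifts and turns the commanded pose from where the row before left it, along the tool's axes as they then stand; what a row does not reach is not made up. A row lasts 1/8 s, in which the tool goes at most 62.5 mm and 10.7 degrees, less where a joint would pass 70% of its speed; a pose out of reach is approached as far as the arm can. A call with a gripper value outside its range is refused whole. The fingers move at their own pace and stop on an object; "grip_force" is the grip in N (left out, the last holds). Time passes only in rows, so rows that do not move let the fingers close. It gives the time, the measured TCP pose, the force, the opening and the grip force at its end, in the units of the state.
- r.sense(): the state, without advancing time (a new reading comes with each control period).
- r.grab_frame(name): name is "scene" or "top"; returns a dict with "img" (384x512x3 uint8, blue, green, red), "z_map" (384x512 float32, mm along the optical axis (not along the pixel's ray), 0 where there is no reading), "fx", "fy", "cx", "cy" (pixels), "eye" and "rotation" of the camera in the world. Camera axes: x right, y up, looking along -z (the intrinsics and any distortion apply to the point x, -y, -z); pixel columns grow to the right and rows downward; lengths in mm; the calibration is good to about 2 mm. A picture is of the moment at which its call begins.
- r.sign_off(): hands the job in; it is judged then, once.
The state is a dict: "clock": time; "qpos": joint angles; "qvel": joint speeds; "joint_efforts": joint torques, N m; "eef_pos": TCP position; "tcp_rot": TCP orientation; "contact_force": force on the tool from outside, world axes, zero at the start; "wrist_torque": the same for the moment, N m; "opening": opening from 0.0 (shut) to 1.0 (fully open); "grasp_force": force on a finger pad.
Only numpy, scipy, OpenCV 4.12 (cv2) and the standard library are available. Lean on these libraries where they do the work, as an engineer would, in place of code of your own. Each camera call takes 0.05 s, during which the arm holds its last target. There are 200 camera calls.

TASK

Tidy the bench by sorting the four loose things: lay the red-capped marker and the roll of tape flat, side by side, in the yellow tray, and stand the small blue-capped bottle and the red-capped tube upright in the blue tray. Every thing must rest on the floor of its tray, wholly inside the walls, with nothing stacked. Leave the large blue-capped bottle standing where it is.

Things in the scene. Friction and masses are not known exactly. Their poses are not given: they have to be found in the camera images.
- marker_red_mid (a point): Marker pen with white barrel and red cap, lying on the worktop, 138 mm long, 13 mm high (its sides act as a 13 mm square bar). Point at its centre; its y axis runs along the barrel.
- label_tape_mid (a point): Roll of teal label tape lying flat, diameter 45 mm, 19 mm high. Point at its centre, half-way up; z is its axis.
- small_bottle_mid (a point): Small clear glass bottle with a blue screw cap, upright, 105 mm tall; body diameter 56 mm up to about 50 mm high, narrowing above; cap diameter 45 mm from 79 to 105 mm high. Point on its axis, half-way up; z is its axis, up. About 0.14 kg.
- red_cap_tube_mid (a point): Clear tube with a flat foot and a red screw cap, upright, 115 mm tall; body diameter 29 mm, cap diameter 34 mm from 101 to 115 mm high. Point on its axis, half-way up; z is its axis, up. Light, easily knocked over.
- large_bottle_mid (a point): Large clear glass bottle with a blue screw cap, upright, 138 mm tall, diameter 66 mm, off at the left. A bystander, to be left alone. Point on its axis, half-way up; z is its axis, up.
- stationery_tray: Yellow shallow tray for the marker and the tape, 130 x 190 mm outside, 124 x 184 mm inside. Fixed, with a flat 3 mm floor and walls 3 mm thick that rise 12 mm above the worktop. Origin: centre of its underside, on the worktop; its x runs along the short side, its y along the long side.
- container_tray: Blue shallow tray for the small bottle and the tube, 130 x 190 mm outside, 124 x 184 mm inside. Fixed, with a flat 3 mm floor and walls 3 mm thick that rise 12 mm above the worktop. Origin: centre of its underside, on the worktop; its x runs along the short side, its y along the long side.

How it is judged:
By the outcome, as a careful person would: the job done as asked, in the order asked, and still so for the second after the job is handed in, with the robot touching nothing.
It also fails if it takes over 126 s, if anything falls off the work surface, if the arm or the gripper's body presses on something with over 40 N, if the wrist force passes 120 N, or if a joint passes its speed limit or range.

## Working session

There is one attempt and no reset: what is moved stays moved. The work goes in short steps, Python scripts to look and compute and a tool call to move; the robot and the scene stay as the last step left them, time stands still between calls to the robot, and variables do not carry over. Pictures are saved under pics/ and viewed, at most 14 in all, crops included, and the job is handed in when it is done.

Besides the shell and the picture viewer there is one more tool, called after "Request:" by a JSON object that holds its "op" and its "data". apply_moves: Moves the arm, as the interface text tells. Its arguments: {"type":"object","properties":{"deltas":{"type":"array"},"grip_force":{"type":"number"}},"required":["deltas"]}

```bash
mkdir -p pics; ls; cat > h.py <<'E'
import numpy as np, cv2
from rig import r
def grab(n):
    f=r.grab_frame(n); return f
def cloud(f):
    z=f["z_map"]; v,u=np.mgrid[:z.shape[0],:z.shape[1]]
    p=np.stack([(u-f["cx"])/f["fx"]*z,-(v-f["cy"])/f["fy"]*z,-z],-1)
    w=p@np.array(f["rotation"]).T+np.array(f["eye"]); w[z==0]=np.nan
    return w
E
python3 - <<'E'
from h import *
print(r.sense())
for n in("top","scene"):
    f=grab(n); cv2.imwrite(f"pics/{n}0.png",f["img"]); np.savez(f"{n}0.npz",**f); print(n,f["eye"],f["rotation"],[k for k in f],f["fx"],f["cx"],f["cy"])
E
```

```text
pics
{'clock': 0.0, 'qpos': array([-1.13340945e+00,  3.53607874e-01,  1.63416048e+00, -2.97048683e-05,
        1.15519469e+00, -2.39535088e-03]), 'qvel': array([ 0.00102183,  0.00017576, -0.00050274,  0.00074395, -0.00039886,
        0.00026251]), 'joint_efforts': array([ 1.68668164e-03, -6.05226517e+01, -3.42069876e+01,  1.79684293e-04,
        9.53505398e-03,  1.19210677e-05]), 'eef_pos': array([ 265.98162744, -565.30208284,  403.97539703]), 'tcp_rot': array([-3.14022220e+00,  2.38770916e-05,  4.39794258e-01]), 'contact_force': array([-0.01298868, -0.6676793 ,  0.64176404]), 'wrist_torque': array([ 0.02988835, -0.05802926,  0.04719236]), 'grasp_force': 0.0, 'opening': 1.0025506481705557}
top [ 226.18864476   13.48725424 1545.2136514 ] [ 0.13324001  0.01222449 -1.59981848] ['img', 'z_map', 'fx', 'fy', 'cx', 'cy', 'eye', 'rotation'] 431.0663803148385 252.4694791783455 192.04260984907762
scene [-20.700716   589.9697278  892.70221924] [ 0.71132767  0.009844   -2.47680333] ['img', 'z_map', 'fx', 'fy', 'cx', 'cy', 'eye', 'rotation'] 383.8628254402094 254.16011439098733 186.9672775344399
```

View pics/top0.png

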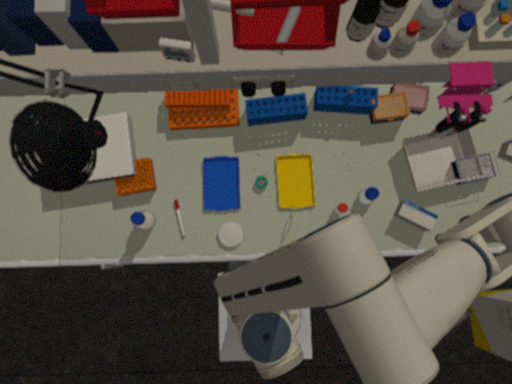

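View pics/scene0.png

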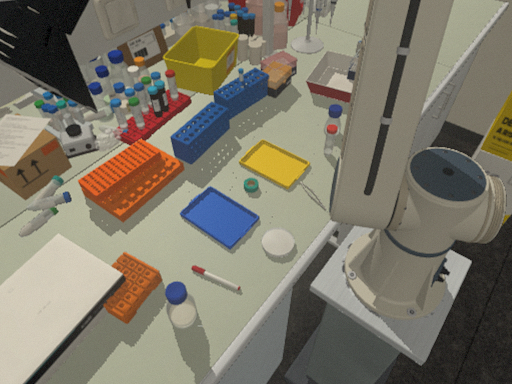

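The top view shows the blue tray at (222,183), the yellow tray at (296,182), tape at (261,183), marker at (180,218), the large bottle's cap at (138,219), the red tube cap at (343,210) and the small bottle cap at (371,194). The scene view shows the red cap at (331,130) and blue cap at (335,112), close together. Next I'll measure.

```bash
cat > h.py <<'E'
import numpy as np, cv2
from scipy.spatial.transform import Rotation as R
from rig import r
def load(n): return dict(np.load(n))
def cloud(f):
    z=f["z_map"]; v,u=np.mgrid[:z.shape[0],:z.shape[1]]
    p=np.stack([(u-f["cx"])/f["fx"]*z,-(v-f["cy"])/f["fy"]*z,-z],-1)
    w=p@R.from_euler("xyz",f["rotation"]).as_matrix().T+f["eye"]; w[z==0]=np.nan
    return w
def blob(f,w,box,lo,hi,zmin,zmax):
    hsv=cv2.cvtColor(f["img"],cv2.COLOR_BGR2HSV)
    m=cv2.inRange(hsv,np.array(lo),np.array(hi))>0
    b=np.zeros_like(m); u0,u1,v0,v1=box; b[v0:v1,u0:u1]=1
    m&=b&(w[...,2]>zmin)&(w[...,2]<zmax)
    return w[m]
def rect(p):
    (c,s,a)=cv2.minAreaRect(p[:,:2].astype(np.float32)); return np.round(c,1),np.round(s,1),round(a,1),len(p),np.round(np.percentile(p[:,2],[5,50,95]),1)
E
python3 - <<'E'
from h import *
for n,boxes in (("top",dict(blue=(195,250,150,220),yel=(268,325,145,220),tape=(252,271,172,194),red=(330,356,200,220),small=(355,385,182,206),large=(125,155,205,232),mark=(170,190,195,242))),
 ("scene",dict(blue=(175,265,180,250),yel=(235,315,138,190),tape=(240,262,174,196),red=(322,342,122,140),small=(324,345,100,122),large=(160,195,278,305),mark=(185,245,260,295)))):
    f=load(n+"0.npz"); w=cloud(f)
    col=dict(blue=((100,100,40),(130,255,255)),yel=((20,120,60),(35,255,255)),tape=((75,80,30),(98,255,255)),small=((100,100,30),(130,255,255)),large=((100,100,30),(130,255,255)))
    for k,b in boxes.items():
        if k=="red": 
            p=np.vstack([blob(f,w,b,(0,110,50),(10,255,255),-20,200),blob(f,w,b,(170,110,50),(180,255,255),-20,200)])
        elif k=="mark":
            p=np.vstack([blob(f,w,b,(0,0,0),(180,255,255),6,40)])
        else: p=blob(f,w,b,*col[k],-20,200)
        print(n,k,*(rect(p) if len(p)>2 else (len(p),)), np.round(p.mean(0),1) if len(p) else "")
    m=(w[...,2]<60)&(w[...,0]>300)&(w[...,0]<600)&(abs(w[...,1])<200); print("table z",np.median(w[m][:,2]))
E
```

```text
top blue [471.1 138.8] [201.4 129.5] 0.7 1881 [-2.9  3.  12.6] [470.2 139.6   3.5]
top yel [ 471.7 -128.4] [204.2 132.8] 1.0 1955 [-2.8  3.6 13.6] [ 470.1 -128.6    4.1]
top tape [468.7  -7.1] [39.7 41.5] 89.9 75 [11.5 18.9 25.5] [466.7  -5.6  18.4]
top red [ 367.5 -281.6] [30.7 57.6] 44.9 78 [104.7 114.1 120.3] [ 359.5 -273.3  109.9]
top small [ 404.6 -376.3] [37.3 38.7] 39.4 115 [ 97.8 103.1 108.2] [ 404.5 -375.5  103.3]
top large [342.8 406.7] [40.1 36.7] 88.2 125 [130.8 136.5 141.5] [342.1 406.2 136.3]
top mark [338.8 290.9] [ 65.9 146.6] 87.9 144 [ 6.4 10.9 17.1] [348.1 290.2  11.1]
table z 1.4286503259651226
scene blue [471.1 140.3] [204.1 132.1] 0.1 2564 [ 2.2  5.2 14.4] [469.1 141.6   6. ]
scene yel [ 470.8 -126.3] [201.1 133.9] 1.4 1896 [ 1.9  5.3 14.5] [ 469.8 -125.7    6.2]
scene tape [468.   -1.4] [39.6 43.5] 37.8 118 [ 6.  20.  23.2] [464.2   3.1  17.7]
scene red [ 357.7 -269.3] [31.8 28.1] 46.2 85 [104.4 115.2 118.3] [ 357.3 -266.1  113.8]
scene small [ 404.6 -370.7] [38.3 34.6] 30.2 94 [ 86.3 105.  107.7] [ 402.6 -369.   102.8]
scene large [363.1 402.1] [40.7 92.1] 67.4 349 [123.8 137.7 140.1] [338.6 413.5 135.8]
scene mark [347.2 296.6] [136.8  23.4] 10.3 263 [ 7.9 12.9 16. ] [349.  294.   12.5]
table z 3.2742522886078405
```

Request:
{"op": "apply_moves", "data": {"deltas": [{"claw": -1, "delta_pos": [0, 0, 0], "yaw": 0.147}, {"claw": -1, "delta_pos": [0, 0, 0], "yaw": 0.147}, {"claw": -1, "delta_pos": [0, 0, 0], "yaw": 0.146}, {"claw": -1, "delta_pos": [2.5, -5, 0], "yaw": 0}, {"claw": 0.4, "delta_pos": [2.5, -5, 0], "yaw": 0}, {"claw": 0.4, "delta_pos": [2.5, -5, 0], "yaw": 0}, {"claw": 0.4, "delta_pos": [2.5, -5, 0], "yaw": 0}, {"claw": 0.4, "delta_pos": [0, -5, 0], "yaw": 0}]}}

```text
clock: 1.1
eef_pos: [367.2, -313.9, 404.5]
tcp_rot: [-3.142, -0.001, 0.001]
contact_force: [-0.6, -0.1, 0.1]
opening: 0.302
grasp_force: 0.0
```

```bash
python3 - <<'E'
from h import *
for n in("top","scene"):
    f=r.grab_frame(n) ; np.savez(f"{n}1.npz",**f); w=cloud(f)
    base=3.3 if n=="scene" else 1.4
    m=(w[...,2]>base+4)&(w[...,2]<25)&(w[...,0]>255)&(w[...,0]<440)&(w[...,1]>255)&(w[...,1]<335)
    p=w[m]; d=np.linalg.norm(p[:,:2]-[349,293],axis=1); p=p[d<85]
    vx,vy,x,y=cv2.fitLine(p[:,:2].astype(np.float32),cv2.DIST_HUBER,0,.01,.01).ravel()
    t=(p[:,:2]-[x,y])@[vx,vy]; o=(p[:,:2]-[x,y])@[-vy,vx]; t=t[abs(o)<9]
    e=[np.array([x,y])+k*np.array([vx,vy]) for k in (t.min(),t.max(),(t.min()+t.max())/2)]
    print(n,np.round(e,1),np.arctan2(vy,vx),t.max()-t.min(),o.std())
    hsv=cv2.cvtColor(f["img"],cv2.COLOR_BGR2HSV)
    for k,b in dict(red=(322,342,122,140) if n=="scene" else (330,356,200,220)).items():
        p=np.vstack([blob(f,w,b,(0,110,50),(8,255,255),100,130),blob(f,w,b,(172,110,50),(180,255,255),100,130)])
        if len(p)>3: print("tube",rect(p))
print(r.sense()["eef_pos"],r.sense()["tcp_rot"])
E
```

```text
top [[274.4 276.2]
 [429.  307. ]
 [351.7 291.6]] 0.19671568 157.6237327737275 13.152239688227732
tube (array([ 359. , -271.8]), array([28. , 30.5]), 60.6, 71, array([109.8, 113.2, 118.9]))
scene [[281.4 279.3]
 [414.  308.4]
 [347.7 293.9]] 0.2159029 135.69606502989683 3.965599192564736
tube (array([ 358.5, -269.4]), array([30. , 29.9]), 31.0, 84, array([105. , 115.4, 118.6]))
[ 365.74209    -311.68384647  404.10380043] [-3.13894119e+00  1.68155593e-03  2.57941699e-03]
```

Request:
{"op": "apply_moves", "data": {"deltas": [{"claw": 0.4, "delta_pos": [0, -6, 1], "yaw": 0}, {"claw": 0.4, "delta_pos": [0, -6, 1], "yaw": 0}, {"claw": 0.4, "delta_pos": [0, -6, 1], "yaw": 0}, {"claw": 0.4, "delta_pos": [0, -6, 1], "yaw": 0}, {"claw": 0.4, "delta_pos": [0, -6, 1], "yaw": 0}, {"claw": 0.4, "delta_pos": [0, -6, 1], "yaw": 0}, {"claw": 0.4, "delta_pos": [0, -6, 1], "yaw": 0}, {"claw": 0.4, "delta_pos": [0, -6, 0], "yaw": 0}]}}

```text
clock: 2.2
eef_pos: [366.0, 166.2, 334.2]
tcp_rot: [3.141, 0.0, -0.0]
contact_force: [1.0, -1.1, 0.8]
opening: 0.299
grasp_force: 0.0
```

Request:
{"op": "apply_moves", "data": {"deltas": [{"claw": 0.4, "delta_pos": [0, -6, 0], "yaw": 0}, {"claw": 0.4, "delta_pos": [0, -6, 0], "yaw": 0}, {"claw": 0.4, "delta_pos": [0, 0, 0], "yaw": 0}, {"claw": 0.4, "delta_pos": [0, 0, 0], "yaw": -0.1}, {"claw": 0.4, "delta_pos": [0, 0, 0], "yaw": -0.11}, {"claw": 0.4, "delta_pos": [0, 0, 0], "yaw": 0}]}}

```text
clock: 2.95
eef_pos: [366.5, 283.7, 334.5]
tcp_rot: [3.141, 0.001, 0.208]
contact_force: [0.8, -0.8, -0.2]
opening: 0.3
grasp_force: 0.0
```

Request:
{"op": "apply_moves", "data": {"deltas": [{"claw": 0.2, "delta_pos": [-1.57, -1.28, 3], "yaw": 0}, {"claw": 0.2, "delta_pos": [0, 0, 4], "yaw": 0}, {"claw": 0.2, "delta_pos": [0, 0, 3], "yaw": 0}, {"claw": 0.2, "delta_pos": [0, 0, 2.2], "yaw": 0}, {"claw": 0.2, "delta_pos": [0, 0, 0], "yaw": 0}]}}

```text
clock: 3.58
eef_pos: [347.9, 292.8, 211.5]
tcp_rot: [3.14, 0.003, 0.207]
contact_force: [0.5, 0.7, 0.2]
opening: 0.401
grasp_force: 0.0
```

```bash
python3 - <<'E'
from h import *
f=r.grab_frame("scene"); cv2.imwrite("pics/m1.png",cv2.resize(f["img"][180:330,140:300],None,fx=4,fy=4,interpolation=cv2.INTER_CUBIC))
print(r.sense()["eef_pos"])
E
```

```text
[348.28997708 293.19290806 212.44745786]
```

View pics/m1.png

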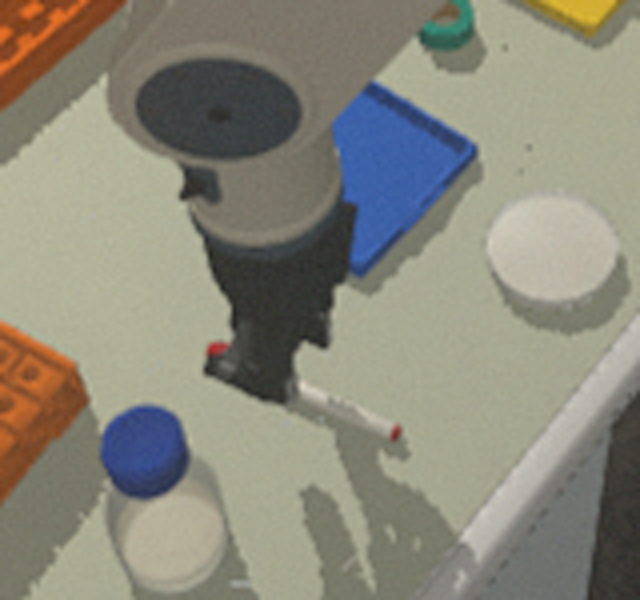

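The fingers straddle the marker (red end at crop (215,352), other end at (395,432)), and the large bottle is clear. I'll descend and close.

Request:
{"op": "apply_moves", "data": {"deltas": [{"claw": 0.2, "delta_pos": [0, 0, 1.8], "yaw": 0}, {"claw": 0.2, "delta_pos": [0, 0, 1.6], "yaw": 0}, {"claw": 0.2, "delta_pos": [0, 0, 0], "yaw": 0}, {"claw": 1, "delta_pos": [0, 0, 0], "yaw": 0}, {"claw": 1, "delta_pos": [0, 0, 0], "yaw": 0}, {"claw": 1, "delta_pos": [0, 0, 0], "yaw": 0}, {"claw": 1, "delta_pos": [0, 0, 0], "yaw": 0}], "grip_force": 40}}

```text
clock: 4.5
eef_pos: [348.6, 293.9, 179.9]
tcp_rot: [-3.141, -0.002, 0.21]
contact_force: [-0.0, -2.1, 6.9]
opening: 0.138
grasp_force: 40.4
```

Request:
{"op": "apply_moves", "data": {"deltas": [{"claw": 1, "delta_pos": [0, 0, -2], "yaw": 0}, {"claw": 1, "delta_pos": [0, 0, -3], "yaw": 0}, {"claw": 1, "delta_pos": [0, 0, -3], "yaw": 0}, {"claw": 1, "delta_pos": [0, 0, 0], "yaw": 0.07}, {"claw": 1, "delta_pos": [0, 0, 0], "yaw": 0.07}, {"claw": 1, "delta_pos": [0, 0, 0], "yaw": 0.07}, {"claw": 1, "delta_pos": [1.5, 4, 0], "yaw": 0}, {"claw": 1, "delta_pos": [1.5, 5, 0], "yaw": 0}]}}

```text
clock: 5.5
eef_pos: [378.8, 203.4, 259.6]
tcp_rot: [-3.141, -0.002, 0.002]
contact_force: [0.2, 0.0, -0.0]
opening: 0.135
grasp_force: 39.7
```

Request:
{"op": "apply_moves", "data": {"deltas": [{"claw": 1, "delta_pos": [1.5, 5, 0], "yaw": 0}, {"claw": 1, "delta_pos": [1.5, 5, 0], "yaw": 0}, {"claw": 1, "delta_pos": [1.5, 5, 0], "yaw": 0}, {"claw": 1, "delta_pos": [1.5, 5, 0], "yaw": 0}, {"claw": 1, "delta_pos": [1.5, 5, 0], "yaw": 0}, {"claw": 1, "delta_pos": [1.7, 5, 0], "yaw": 0}, {"claw": 1, "delta_pos": [0, 0.7, 0], "yaw": 0}, {"claw": 1, "delta_pos": [0, 0, 0], "yaw": 0}]}}

```text
clock: 6.5
eef_pos: [469.8, -103.5, 259.0]
tcp_rot: [-3.141, 0.0, -0.002]
contact_force: [-0.3, 0.4, -0.1]
opening: 0.135
grasp_force: 39.7
```

```bash
python3 - <<'E'
from h import *
f=r.grab_frame("scene"); cv2.imwrite("pics/m2.png",cv2.resize(f["img"][90:270,170:370],None,fx=3,fy=3,interpolation=cv2.INTER_CUBIC))
print(r.sense()["eef_pos"])
E
```

```text
[ 469.63188503 -102.83728559  258.89788131]
```

View pics/m2.png

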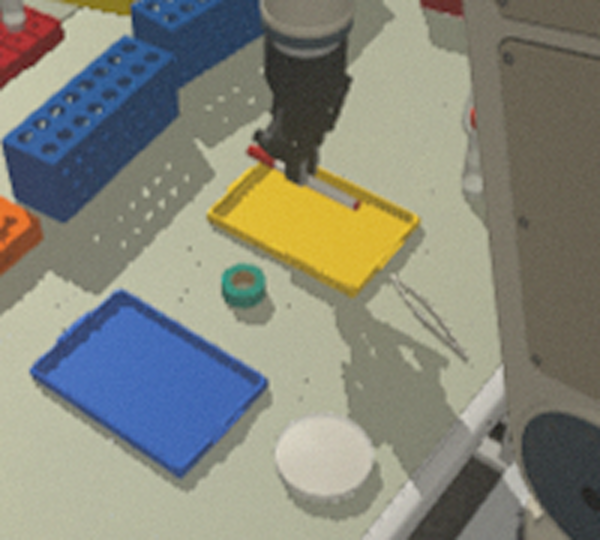

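The marker is held level above the yellow tray (crop (255,150)–(357,205)). I'll lower it and release.

Request:
{"op": "apply_moves", "data": {"deltas": [{"claw": 1, "delta_pos": [0, 0, 3], "yaw": 0}, {"claw": 1, "delta_pos": [0, 0, 3], "yaw": 0}, {"claw": 1, "delta_pos": [0, 0, 1.2], "yaw": 0}, {"claw": 1, "delta_pos": [0, 0, 0.2], "yaw": 0}, {"claw": 1, "delta_pos": [0, 0, 0.2], "yaw": 0}, {"claw": 1, "delta_pos": [0, 0, 0], "yaw": 0}]}}

```text
clock: 7.3
eef_pos: [470.5, -103.3, 183.3]
tcp_rot: [3.141, -0.001, -0.0]
contact_force: [0.3, -0.4, -0.1]
opening: 0.141
grasp_force: 39.7
```

Request:
{"op": "apply_moves", "data": {"deltas": [{"claw": 0.45, "delta_pos": [0, 0, 0], "yaw": 0}, {"claw": 0.45, "delta_pos": [0, 0, 0], "yaw": 0}, {"claw": 0.45, "delta_pos": [0, 0, -1], "yaw": 0}, {"claw": 0.45, "delta_pos": [0, 0, -4], "yaw": 0}, {"claw": 0.45, "delta_pos": [0, 0, -4], "yaw": 0}, {"claw": 0.45, "delta_pos": [0, -3, 0], "yaw": 0}, {"claw": 0.45, "delta_pos": [0, -4, 0], "yaw": 0}, {"claw": -0.6, "delta_pos": [-0.2, -3, 0], "yaw": 0}]}}

```text
clock: 8.3
eef_pos: [468.2, -2.2, 273.6]
tcp_rot: [-3.142, -0.001, -0.0]
contact_force: [-0.2, -0.8, 0.2]
opening: 0.473
grasp_force: 0.0
```

Request:
{"op": "apply_moves", "data": {"deltas": [{"claw": -0.6, "delta_pos": [0, 0, 0], "yaw": -0.175}, {"claw": -0.6, "delta_pos": [0, 0, 0], "yaw": -0.175}, {"claw": -0.6, "delta_pos": [0, 0, 0], "yaw": -0.175}, {"claw": -0.6, "delta_pos": [0, 0, 0], "yaw": -0.175}, {"claw": -0.6, "delta_pos": [0, 0, 0], "yaw": -0.175}, {"claw": -0.6, "delta_pos": [0, 0, 0], "yaw": -0.175}, {"claw": -0.6, "delta_pos": [0, 0, 0], "yaw": -0.175}, {"claw": -0.6, "delta_pos": [0, 0, 0], "yaw": -0.175}]}}

```text
clock: 9.3
eef_pos: [468.2, -3.4, 273.4]
tcp_rot: [3.141, -0.0, 1.405]
contact_force: [0.0, -0.0, -0.3]
opening: 0.803
grasp_force: 0.0
```

Request:
{"op": "apply_moves", "data": {"deltas": [{"claw": -0.6, "delta_pos": [0, 0, 0], "yaw": -0.17}, {"claw": -0.6, "delta_pos": [0, 0, 0], "yaw": 0}]}}

```text
clock: 9.55
eef_pos: [468.2, -3.4, 273.3]
tcp_rot: [3.141, 0.0, 1.569]
contact_force: [0.4, 0.6, -0.3]
opening: 0.799
grasp_force: 0.0
```

```bash
python3 - <<'E'
from h import *
f=r.grab_frame("scene"); cv2.imwrite("pics/m3.png",cv2.resize(f["img"][90:270,170:370],None,fx=3,fy=3,interpolation=cv2.INTER_CUBIC))
print(r.sense()["eef_pos"],r.sense()["qpos"])
f=load("scene0.npz");w=cloud(f); p=blob(f,w,(240,262,174,196),(75,80,30),(98,255,255),18,26); print(rect(p))
f=load("top0.npz");w=cloud(f); p=blob(f,w,(252,271,172,194),(75,80,30),(98,255,255),14,26); print(rect(p))
E
```

```text
[468.19218491  -3.3305945  273.14434358] [-1.03216410e-02  2.95308720e-01  2.07455402e+00  1.70221001e-05
  7.71264693e-01 -5.55662550e-03]
(array([467.9,  -1.5]), array([39.5, 43.5]), 37.9, 80, array([18.6, 21.2, 23.5]))
(array([467.9,  -7.2]), array([39.4, 40.5]), 88.3, 65, array([15.5, 19. , 24.2]))
```

View pics/m3.png

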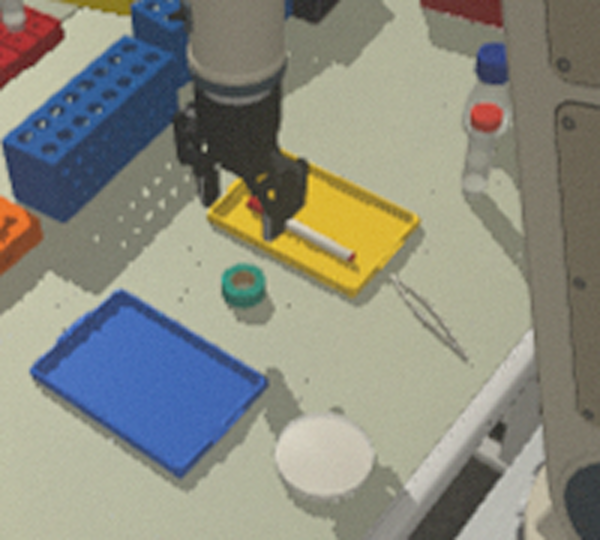

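The marker lies flat in the yellow tray (crop (255,205)–(350,258)); the tape at crop (244,285) is directly below the open fingers.

Request:
{"op": "apply_moves", "data": {"deltas": [{"claw": -0.6, "delta_pos": [-0.1, 0, 3], "yaw": 0}, {"claw": -0.6, "delta_pos": [0, 0, 3], "yaw": 0}, {"claw": -0.6, "delta_pos": [0, 0, 2.3], "yaw": 0}, {"claw": -0.6, "delta_pos": [0, 0, 1.2], "yaw": 0}, {"claw": -0.6, "delta_pos": [0, 0, 0], "yaw": 0}, {"claw": 1, "delta_pos": [0, 0, 0], "yaw": 0}, {"claw": 1, "delta_pos": [0, 0, 0], "yaw": 0}, {"claw": 1, "delta_pos": [0, 0, 0], "yaw": 0}], "grip_force": 30}}

```text
clock: 10.6
eef_pos: [468.6, -4.3, 178.7]
tcp_rot: [3.14, 0.0, 1.569]
contact_force: [-0.5, -0.5, 7.0]
opening: 0.511
grasp_force: 30.1
```

Request:
{"op": "apply_moves", "data": {"deltas": [{"claw": 1, "delta_pos": [0, 0, 0], "yaw": 0}, {"claw": 1, "delta_pos": [0, 0, 0], "yaw": 0}, {"claw": 1, "delta_pos": [0, 0, -2], "yaw": 0}, {"claw": 1, "delta_pos": [0, 0, -3], "yaw": 0}, {"claw": 1, "delta_pos": [0, 0, 0], "yaw": 0}]}}

```text
clock: 11.22
eef_pos: [469.2, -4.3, 229.9]
tcp_rot: [3.137, 0.0, 1.57]
contact_force: [-0.1, -0.1, 0.4]
opening: 0.514
grasp_force: 30.8
```

Request:
{"op": "apply_moves", "data": {"deltas": [{"claw": 1, "delta_pos": [-4.8, 0, 0], "yaw": 0}, {"claw": 1, "delta_pos": [-5, 0, 0], "yaw": 0}, {"claw": 1, "delta_pos": [-5, 0, 0], "yaw": 0}, {"claw": 1, "delta_pos": [0, 0, 0], "yaw": 0}, {"claw": 1, "delta_pos": [0, 0, 2.5], "yaw": 0}, {"claw": 1, "delta_pos": [0, 0, 1.8], "yaw": 0}, {"claw": 1, "delta_pos": [0, 0, 0.4], "yaw": 0}, {"claw": 1, "delta_pos": [0, 0, 0], "yaw": 0}]}}

```text
clock: 12.22
eef_pos: [467.8, -151.5, 180.7]
tcp_rot: [-3.14, -0.0, 1.57]
contact_force: [-0.1, -0.5, -1.2]
opening: 0.512
grasp_force: 32.7
```

Request:
{"op": "apply_moves", "data": {"deltas": [{"claw": -0.3, "delta_pos": [0, 0, 0], "yaw": 0}, {"claw": -0.3, "delta_pos": [0, 0, 0], "yaw": 0}, {"claw": -0.3, "delta_pos": [0, 0, -1], "yaw": 0}, {"claw": -0.3, "delta_pos": [0, 0, -4], "yaw": 0}, {"claw": -0.3, "delta_pos": [0, 0, -5], "yaw": 0}, {"claw": -1, "delta_pos": [0, 0, -4.5], "yaw": 0}, {"claw": -1, "delta_pos": [-3.6, -1.5, 0], "yaw": 0}, {"claw": -1, "delta_pos": [-4.5, -1.2, 0], "yaw": 0}]}}

```text
clock: 13.22
eef_pos: [440.7, -233.6, 327.3]
tcp_rot: [3.14, 0.001, 1.572]
contact_force: [0.1, 0.0, -0.6]
opening: 1.007
grasp_force: 0.0
```

Request:
{"op": "apply_moves", "data": {"deltas": [{"claw": -1, "delta_pos": [-5, -1.2, 0], "yaw": 0}, {"claw": -1, "delta_pos": [-5, -1.2, 0], "yaw": 0}, {"claw": -1, "delta_pos": [-4, -1.2, 0], "yaw": 0}, {"claw": -1, "delta_pos": [0, 0, 0], "yaw": 0}]}}

```text
clock: 13.72
eef_pos: [404.0, -375.5, 326.4]
tcp_rot: [3.141, 0.001, 1.567]
contact_force: [0.6, 1.3, 0.7]
opening: 0.999
grasp_force: 0.0
```

```bash
python3 - <<'E'
from h import *
f=r.grab_frame("scene"); a=cv2.resize(f["img"][60:220,220:400],None,fx=3,fy=3,interpolation=cv2.INTER_CUBIC)
w=cloud(f)
p=blob(f,w,(324,345,95,124),(100,100,30),(130,255,255),98,112)
print(rect(p) if len(p)>3 else len(p)); cv2.imwrite("pics/m4.png",a)
f=load("scene0.npz"); w=cloud(f); print(rect(blob(f,w,(324,345,95,124),(100,100,30),(130,255,255),98,112)))
print(r.sense()["eef_pos"],r.sense()["qpos"])
E
```

```text
(array([ 417.1, -362.9]), array([ 9.1, 29.7]), 29.6, 21, array([ 98.7, 104.5, 107.6]))
(array([ 404.6, -370.7]), array([38.3, 34.6]), 30.2, 84, array([ 99.3, 105.2, 107.7]))
[ 404.24126316 -374.04349189  326.08937087] [-7.49381099e-01  3.29215735e-01  1.86534455e+00  1.61564630e-04
  9.46864523e-01 -7.46052164e-01]
```

View pics/m4.png

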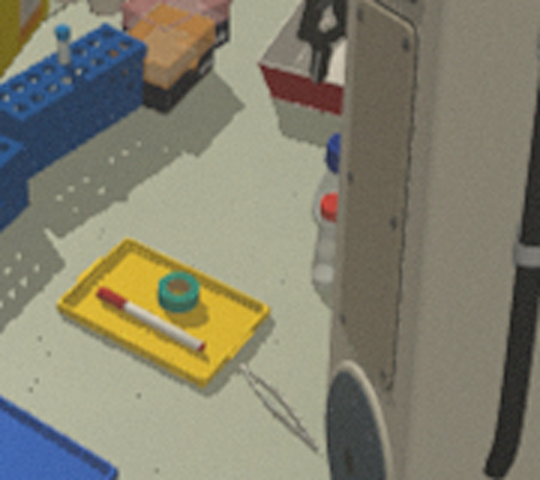

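The marker and tape lie side by side in the yellow tray, with the tape at crop (180,290). The bottle cap is at (333,152), undisturbed below the gripper. I'll descend onto the cap.

Request:
{"op": "apply_moves", "data": {"deltas": [{"claw": -1, "delta_pos": [0.1, 0, 2.5], "yaw": 0}, {"claw": -1, "delta_pos": [0, 0, 2.5], "yaw": 0}, {"claw": -1, "delta_pos": [0, 0, 2], "yaw": 0}, {"claw": -1, "delta_pos": [0, 0, 1.3], "yaw": 0}, {"claw": -1, "delta_pos": [0, 0, 0], "yaw": 0}, {"claw": 0.5, "delta_pos": [0, 0, 0], "yaw": 0}, {"claw": 0.5, "delta_pos": [0, 0, 0], "yaw": 0}, {"claw": 0.5, "delta_pos": [0, 0, 0], "yaw": 0}], "grip_force": 35}}

```text
clock: 14.78
eef_pos: [405.0, -372.5, 243.6]
tcp_rot: [3.141, 0.001, 1.57]
contact_force: [-0.7, 1.1, 4.2]
opening: 0.516
grasp_force: 35.1
```

Request:
{"op": "apply_moves", "data": {"deltas": [{"claw": 0.5, "delta_pos": [0, 0, 0], "yaw": 0}, {"claw": 0.5, "delta_pos": [0, 0, 0], "yaw": 0}, {"claw": 0.5, "delta_pos": [0, 0, 0], "yaw": 0}]}}

```text
clock: 15.15
eef_pos: [405.0, -372.5, 243.6]
tcp_rot: [3.141, 0.001, 1.57]
contact_force: [-1.2, 1.0, 6.7]
opening: 0.518
grasp_force: 35.1
```

Request:
{"op": "apply_moves", "data": {"deltas": [{"claw": 0.5, "delta_pos": [0, 0, -2], "yaw": 0}, {"claw": 0.5, "delta_pos": [0, 0, -3], "yaw": 0}, {"claw": 0.5, "delta_pos": [0, 2, -2], "yaw": 0}, {"claw": 0.5, "delta_pos": [0, 2.5, 0], "yaw": 0}, {"claw": 0.5, "delta_pos": [2, 2.5, 0], "yaw": 0}, {"claw": 0.5, "delta_pos": [4, 2.5, 0], "yaw": 0}, {"claw": 0.5, "delta_pos": [5, 2, 0], "yaw": 0}, {"claw": 0.5, "delta_pos": [5, 0, 0], "yaw": 0}]}}

```text
clock: 16.15
eef_pos: [521.0, -211.0, 312.8]
tcp_rot: [3.14, 0.0, 1.57]
contact_force: [0.5, 0.1, -1.0]
opening: 0.522
grasp_force: 36.2
```

Request:
{"op": "apply_moves", "data": {"deltas": [{"claw": 0.5, "delta_pos": [5, 0, 0], "yaw": 0}, {"claw": 0.5, "delta_pos": [5, 0, 0], "yaw": 0}, {"claw": 0.5, "delta_pos": [5, 0, 0], "yaw": 0}, {"claw": 0.5, "delta_pos": [5, 0, 0], "yaw": 0}, {"claw": 0.5, "delta_pos": [5, 0, 0], "yaw": 0}, {"claw": 0.5, "delta_pos": [5, 0, 0], "yaw": 0}, {"claw": 0.5, "delta_pos": [3.5, 0, 0], "yaw": 0}, {"claw": 0.5, "delta_pos": [1.7, 0, 0], "yaw": 0}]}}

```text
clock: 17.15
eef_pos: [520.1, 141.2, 312.8]
tcp_rot: [3.141, -0.0, 1.571]
contact_force: [-0.1, 0.4, -1.7]
opening: 0.519
grasp_force: 36.2
```

Request:
{"op": "apply_moves", "data": {"deltas": [{"claw": 0.5, "delta_pos": [0, 0, 0], "yaw": 0}, {"claw": 0.5, "delta_pos": [0, 0, 0], "yaw": 0}]}}

```text
clock: 17.4
eef_pos: [520.3, 138.7, 312.6]
tcp_rot: [-3.141, 0.0, 1.569]
contact_force: [-0.8, -0.3, -1.2]
opening: 0.518
grasp_force: 36.2
```

```bash
python3 - <<'E'
from h import *
f=r.grab_frame("scene"); a=cv2.resize(f["img"][90:270,150:350],None,fx=3,fy=3,interpolation=cv2.INTER_CUBIC)
cv2.imwrite("pics/m5.png",a)
print(r.sense()["eef_pos"])
E
```

```text
[520.31920471 138.55808986 312.60926913]
```

View pics/m5.png

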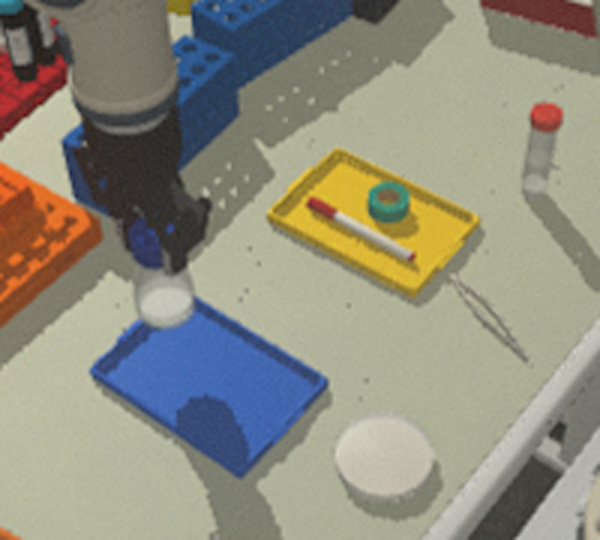

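The bottle hangs upright at crop (160,280) over the far end of the blue tray, and the tube still stands at (543,150). I'll lower it.

Request:
{"op": "apply_moves", "data": {"deltas": [{"claw": 0.5, "delta_pos": [0, 0, 2.5], "yaw": 0}, {"claw": 0.5, "delta_pos": [0, 0, 2], "yaw": 0}, {"claw": 0.5, "delta_pos": [0, 0, 1], "yaw": 0}, {"claw": 0.5, "delta_pos": [0, 0, 0.5], "yaw": 0}, {"claw": 0.5, "delta_pos": [0, 0, 0.3], "yaw": 0}, {"claw": 0.5, "delta_pos": [0, 0, 0.2], "yaw": 0}, {"claw": 0.5, "delta_pos": [0, 0, 0], "yaw": 0}]}}

```text
clock: 18.32
eef_pos: [520.4, 139.7, 247.9]
tcp_rot: [3.141, -0.0, 1.57]
contact_force: [-0.6, -0.4, -1.2]
opening: 0.52
grasp_force: 36.3
```

Request:
{"op": "apply_moves", "data": {"deltas": [{"claw": 0.5, "delta_pos": [0, 0, 0.1], "yaw": 0}, {"claw": 0.5, "delta_pos": [0, 0, 0.05], "yaw": 0}, {"claw": 0.5, "delta_pos": [0, 0, 0], "yaw": 0}]}}

```text
clock: 18.7
eef_pos: [520.4, 139.7, 246.6]
tcp_rot: [3.141, -0.0, 1.57]
contact_force: [-1.1, -0.5, 4.3]
opening: 0.518
grasp_force: 36.7
```

Request:
{"op": "apply_moves", "data": {"deltas": [{"claw": 0, "delta_pos": [0, 0, 0], "yaw": 0}, {"claw": -0.5, "delta_pos": [0, 0, 0], "yaw": 0}, {"claw": -0.5, "delta_pos": [0, 0, 0], "yaw": 0}, {"claw": -0.5, "delta_pos": [0, 0, -2], "yaw": 0}, {"claw": -0.5, "delta_pos": [0, 0, -4], "yaw": 0}, {"claw": -0.5, "delta_pos": [0, 0, -4], "yaw": 0}, {"claw": -0.5, "delta_pos": [-4, 0, 0], "yaw": 0}, {"claw": -0.5, "delta_pos": [-5, -2, 0], "yaw": 0}]}}

```text
clock: 19.7
eef_pos: [501.0, 49.2, 346.9]
tcp_rot: [3.139, -0.0, 1.572]
contact_force: [-0.2, -0.9, 0.6]
opening: 0.752
grasp_force: 0.0
```

Request:
{"op": "apply_moves", "data": {"deltas": [{"claw": -0.5, "delta_pos": [-5, -2, 0], "yaw": 0}, {"claw": -0.5, "delta_pos": [-5, -2, 0], "yaw": 0}, {"claw": -0.5, "delta_pos": [-5, -2, 0], "yaw": 0}, {"claw": -0.5, "delta_pos": [-5, -2, 0], "yaw": 0}, {"claw": -0.5, "delta_pos": [-5, -2, 0], "yaw": 0}, {"claw": -0.5, "delta_pos": [-4, -2, 0], "yaw": 0}, {"claw": -0.5, "delta_pos": [-3, -2.2, 0], "yaw": 0}, {"claw": -0.5, "delta_pos": [0, 0, 0], "yaw": 0}]}}

```text
clock: 20.7
eef_pos: [356.7, -271.7, 346.1]
tcp_rot: [-3.141, 0.0, 1.567]
contact_force: [-0.8, -0.5, -0.9]
opening: 0.749
grasp_force: 0.0
```

```bash
python3 - <<'E'
from h import *
for n in ("scene","top"):
    f=r.grab_frame(n); w=cloud(f)
    b=(175,245,130,220) if n=="scene" else (195,250,150,220)
    p=blob(f,w,b,(100,100,30),(130,255,255),98,118); print(n,rect(p) if len(p)>3 else len(p))
    if n=="scene": cv2.imwrite("pics/m6.png",cv2.resize(f["img"][90:270,150:350],None,fx=3,fy=3,interpolation=cv2.INTER_CUBIC))
print(r.sense()["eef_pos"],r.sense()["tcp_rot"])
E
```

```text
scene (array([519.1, 139.7]), array([38.6, 40.4]), 41.9, 157, array([101.7, 108.1, 110.5]))
top (array([521.2, 136.4]), array([41.7, 39.3]), 86.6, 119, array([101. , 106.9, 111.5]))
[ 357.80542247 -270.30311882  346.11652741] [ 3.14150406e+00 -2.36122481e-04  1.56840908e+00]
```

View pics/m6.png

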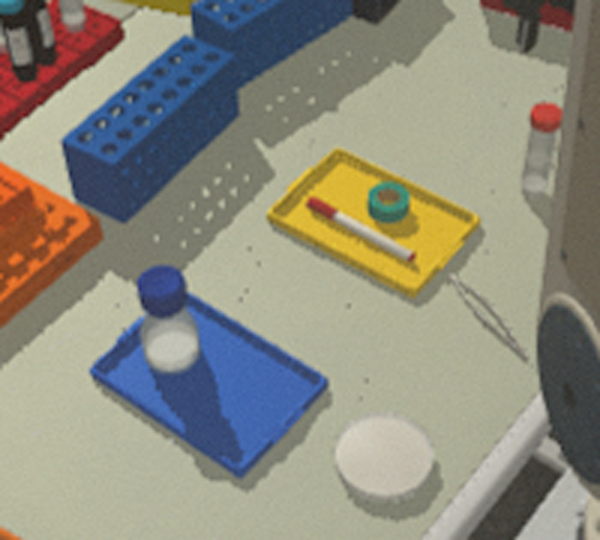

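The bottle stands in the blue tray, base near crop (172,350). Now the tube.

Request:
{"op": "apply_moves", "data": {"deltas": [{"claw": -0.5, "delta_pos": [0, 0.1, 3], "yaw": 0}, {"claw": -0.5, "delta_pos": [0, 0, 3], "yaw": 0}, {"claw": -0.5, "delta_pos": [0, 0, 1.9], "yaw": 0}, {"claw": -0.5, "delta_pos": [0, 0, 1], "yaw": 0}, {"claw": -0.5, "delta_pos": [0, 0, 0], "yaw": 0}, {"claw": 0, "delta_pos": [0, 0, 0], "yaw": 0}, {"claw": 0.1, "delta_pos": [0, 0, 0], "yaw": 0}, {"claw": 0.2, "delta_pos": [0, 0, 0], "yaw": 0}], "grip_force": 20}}

```text
clock: 21.8
eef_pos: [359.0, -270.3, 257.6]
tcp_rot: [3.141, 0.001, 1.57]
contact_force: [-0.7, 0.3, -0.2]
opening: 0.4
grasp_force: 0.0
```

Request:
{"op": "apply_moves", "data": {"deltas": [{"claw": 0.3, "delta_pos": [0, 0, 0], "yaw": 0}, {"claw": 0.5, "delta_pos": [0, 0, 0], "yaw": 0}, {"claw": 0.6, "delta_pos": [0, 0, 0], "yaw": 0}, {"claw": 0.6, "delta_pos": [0, 0, 0], "yaw": 0}]}}

```text
clock: 22.3
eef_pos: [359.1, -270.5, 257.7]
tcp_rot: [3.141, 0.001, 1.57]
contact_force: [0.1, -0.1, 6.7]
opening: 0.391
grasp_force: 19.6
```

Request:
{"op": "apply_moves", "data": {"deltas": [{"claw": 0.6, "delta_pos": [0, 0, -1.5], "yaw": 0}, {"claw": 0.6, "delta_pos": [0, 0, -3], "yaw": 0}, {"claw": 0.6, "delta_pos": [0, 0, -2.5], "yaw": 0}, {"claw": 0.6, "delta_pos": [2, 1, 0], "yaw": 0}, {"claw": 0.6, "delta_pos": [4, 1, 0], "yaw": 0}, {"claw": 0.6, "delta_pos": [5, 1, 0], "yaw": 0}, {"claw": 0.6, "delta_pos": [5, 1, 0], "yaw": 0}, {"claw": 0.6, "delta_pos": [5, 1, 0], "yaw": 0}]}}

```text
clock: 23.3
eef_pos: [409.2, -58.8, 328.1]
tcp_rot: [3.14, 0.0, 1.569]
contact_force: [1.5, -0.0, -0.7]
opening: 0.392
grasp_force: 20.0
```

Request:
{"op": "apply_moves", "data": {"deltas": [{"claw": 0.6, "delta_pos": [5, 0.6, 0], "yaw": 0}, {"claw": 0.6, "delta_pos": [5, 0, 0], "yaw": 0}, {"claw": 0.6, "delta_pos": [4, 0, 0], "yaw": 0}, {"claw": 0.6, "delta_pos": [3, 0, 0], "yaw": 0}, {"claw": 0.6, "delta_pos": [2, 0, 0], "yaw": 0}, {"claw": 0.6, "delta_pos": [1, 0, 0], "yaw": 0}, {"claw": 0.6, "delta_pos": [0, 0, 0], "yaw": 0}, {"claw": 0.6, "delta_pos": [0, 0, 0], "yaw": 0}]}}

```text
clock: 24.3
eef_pos: [415.3, 139.1, 327.3]
tcp_rot: [-3.141, 0.0, 1.569]
contact_force: [0.5, -0.1, -0.2]
opening: 0.389
grasp_force: 20.0
```

```bash
python3 - <<'E'
from h import *
f=r.grab_frame("scene"); a=cv2.resize(f["img"][90:270,150:350],None,fx=3,fy=3,interpolation=cv2.INTER_CUBIC)
cv2.imwrite("pics/m7.png",a)
print(r.sense()["eef_pos"])
E
```

```text
[415.30663641 139.08146485 327.25307314]
```

View pics/m7.png

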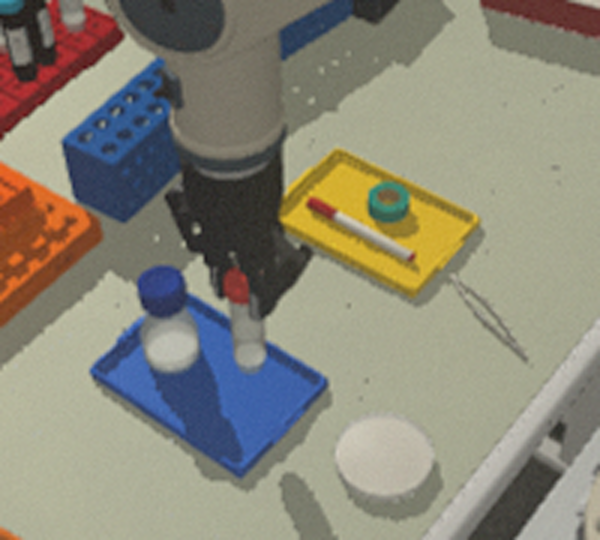

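The tube hangs nearly upright at crop (236,285)–(250,358) over its spot, clear of the bottle. I'll lower it until it touches.

Request:
{"op": "apply_moves", "data": {"deltas": [{"claw": 0.6, "delta_pos": [0, 0, 2.5], "yaw": 0}, {"claw": 0.6, "delta_pos": [0, 0, 2], "yaw": 0}, {"claw": 0.6, "delta_pos": [0, 0, 1], "yaw": 0}, {"claw": 0.6, "delta_pos": [0, 0, 0.6], "yaw": 0}, {"claw": 0.6, "delta_pos": [0, 0, 0.3], "yaw": 0}, {"claw": 0.6, "delta_pos": [0, 0, 0.15], "yaw": 0}, {"claw": 0.6, "delta_pos": [0, 0, 0], "yaw": 0}, {"claw": 0.6, "delta_pos": [0, 0, 0], "yaw": 0}]}}

```text
clock: 25.35
eef_pos: [415.4, 139.8, 262.0]
tcp_rot: [3.141, -0.0, 1.57]
contact_force: [0.1, -0.1, -0.9]
opening: 0.386
grasp_force: 20.0
```

Request:
{"op": "apply_moves", "data": {"deltas": [{"claw": 0.6, "delta_pos": [0, 0, 0.1], "yaw": 0}, {"claw": 0.6, "delta_pos": [0, 0, 0.05], "yaw": 0}, {"claw": 0.6, "delta_pos": [0, 0, 0], "yaw": 0}]}}

```text
clock: 25.72
eef_pos: [415.6, 139.9, 260.7]
tcp_rot: [3.141, -0.0, 1.57]
contact_force: [-1.0, 0.7, 7.5]
opening: 0.386
grasp_force: 20.5
```

Contact is firm. I'll release slowly and back off upward.

Request:
{"op": "apply_moves", "data": {"deltas": [{"claw": 0.1, "delta_pos": [0, 0, 0], "yaw": 0}, {"claw": 0, "delta_pos": [0, 0, 0], "yaw": 0}, {"claw": -0.3, "delta_pos": [0, 0, 0], "yaw": 0}, {"claw": -0.3, "delta_pos": [0, 0, 0], "yaw": 0}, {"claw": -0.3, "delta_pos": [0, 0, -1], "yaw": 0}, {"claw": -0.3, "delta_pos": [0, 0, -3], "yaw": 0}, {"claw": -0.3, "delta_pos": [0, 0, -4], "yaw": 0}, {"claw": -0.3, "delta_pos": [0, 0, -4], "yaw": 0}]}}

```text
clock: 26.72
eef_pos: [415.1, 139.7, 382.0]
tcp_rot: [3.141, -0.0, 1.57]
contact_force: [0.5, 0.7, 0.5]
opening: 0.648
grasp_force: 0.0
```

Request:
{"op": "apply_moves", "data": {"deltas": [{"claw": -0.3, "delta_pos": [-4, 0, 0], "yaw": 0}, {"claw": -0.3, "delta_pos": [-5, 0, 0], "yaw": 0}, {"claw": -0.3, "delta_pos": [-5, 0, 0], "yaw": 0}, {"claw": -0.3, "delta_pos": [-5, 0, 0], "yaw": 0}, {"claw": -0.3, "delta_pos": [-5, 0, 0], "yaw": 0}, {"claw": -0.3, "delta_pos": [-5, 0, 0], "yaw": 0}, {"claw": -0.3, "delta_pos": [-5, 0, 0], "yaw": 0}, {"claw": -0.3, "delta_pos": [0, 0, 0], "yaw": 0}]}}

```text
clock: 27.72
eef_pos: [414.9, -202.9, 380.9]
tcp_rot: [3.141, 0.001, 1.566]
contact_force: [0.6, 0.5, -0.4]
opening: 0.65
grasp_force: 0.0
```

```bash
python3 - <<'E'
from h import *
f=r.grab_frame("scene"); w=cloud(f)
cv2.imwrite("pics/m8.png",cv2.resize(f["img"][90:370,130:350],None,fx=2,fy=2,interpolation=cv2.INTER_CUBIC))
p=np.vstack([blob(f,w,(200,260,150,230),(0,110,50),(8,255,255),60,130),blob(f,w,(200,260,150,230),(172,110,50),(180,255,255),60,130)]); print("tube",rect(p))
p=blob(f,w,(175,245,130,220),(100,100,30),(130,255,255),98,118); print("bottle",rect(p))
print(r.sense()["eef_pos"])
E
```

```text
tube (array([414.8, 140.6]), array([29.6, 31.7]), 74.4, 121, array([108.8, 118.9, 121.6]))
bottle (array([519.3, 139.2]), array([38.3, 38.3]), 43.9, 155, array([102.2, 108. , 110.7]))
[ 414.71748572 -201.39858483  380.63833608]
```

View pics/m8.png

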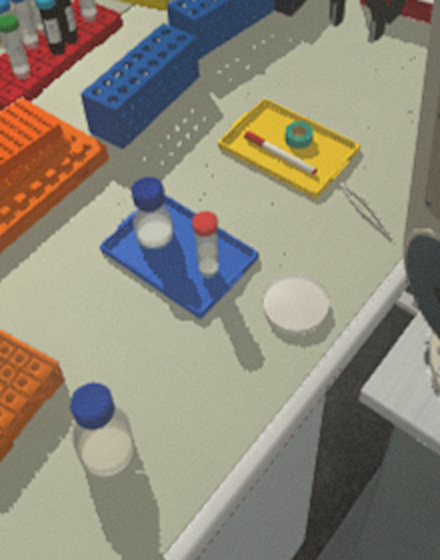

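The small bottle (150,215) and tube (206,245) stand in the blue tray. The marker and tape lie in the yellow tray at (280,150) and (299,134), and the large bottle still stands at (100,430). I'll hand it in.

```bash
python3 -c "
from rig import r
print(r.sign_off())"
```

```text
the job is handed in; nothing more can be done
None
```

The job is handed in at about 28 s on the robot's clock: the marker and tape lie flat side by side in the yellow tray, the small bottle and tube stand upright in the blue tray, and the large bottle was left where it stood.

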